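# Press the ink tin shut

## Robot

A 7-joint arm with a two-finger parallel gripper is mounted at the origin on the work surface. World frame = base frame: x ahead of the robot, y to its left, z up, the work surface at z = 0. Lengths are in mm, angles in rad, forces in N, time in s.
With the tool pointing down it reaches from about 350 to 775 mm from the base axis. Payload 3.1 kg.
Tool frame: the origin (TCP) lies between the finger pads, 19 mm behind the fingertips; this is the grasp point; z points along the fingers, y is the line along which they close (so a half turn about z gives the same grasp; the last joint's range is limited). The gripper opens to 85 mm and grips with 20 to 120 N. Pads are 22 mm wide; open, the fingers measure 114 mm over their backs; the gripper's body (76 mm by 85 mm) begins 54 mm behind the grasp point. The pads swing forward as they close: fully open they stand 13 mm farther back than shut.
Start: joints at [1.196, 0.311, 0.014, 1.512, -0.004, 1.319, -0.027], TCP at [179.713, -519.827, 250.004] pointing down, gripper open.
Joint ranges: [-2.7, 2.7], [-0.3, 1.91], [-1.27, 1.3], [0.12, 2.57], [-1.44, 4.58], [0.2, 2.03], [-3.05, 3.05]. Speed limits (rad/s): [2.79, 2.79, 3.14, 3.14, 3.14, 3.14, 3.14].

## Interface

Orientations are given as [roll, pitch, yaw] about the fixed x, y, z axes, in that order (R = Rz(yaw) Ry(pitch) Rx(roll)).
In Python, from station import observe, capture, close_job gives the robot as it stands.
- The arm moves only by the tool drive_tool, never from a script. Its argument "rows" is one flat list of numbers, 6 for each row, row after row: the shift along the tool's x, y, z scaled (see below), then the turn, a rotation vector about the tool's x, y, z scaled (see below). In form: [dx, dy, dz, ax, ay, az, dx, dy, dz, ax, ay, az, ...]. A call has 1 to 20 rows; each row shifts and turns the commanded pose from where the row before left it, along the tool's axes as they then stand; what a row does not reach is not made up. The controller multiplies each number of a shift by 0.6 m and each number of a turn by 120 degrees. A row lasts 1/12 s, in which the tool goes at most 41.7 mm and 7.16 degrees, less where a joint would pass 70% of its speed; a pose out of reach is approached as far as the arm can. A call with a number of a shift or a turn outside -1 to 1 is refused whole. A call with a gripper value outside its range is refused whole. "jaw" is the closure, from 0 (fully open) to 1 (shut), set as the call begins (left out, the last holds). The fingers move at their own pace and stop on an object; "newtons" is the grip in N (left out, the last holds). Time passes only in rows, so rows that do not move let the fingers close. It gives the time, the measured TCP pose, the force, the opening and the grip force at its end, in the units of the state.
- observe(): the state, without advancing time (a new reading comes with each control period).
- capture(name): name is "scene" or "top" or "wrist"; returns a dict with "frame" (384x512x3 uint8, red, green, blue), "camera_matrix" (3x3 intrinsics, pixels), "rvec" (rotation vector, rad) and "tvec" (3), from world to camera coordinates, as OpenCV has them. Camera axes: x right, y down, z forward; pixel columns grow to the right and rows downward; lengths in mm; the calibration is good to about 2 mm. A picture is of the moment at which its call begins. There is no depth.
- close_job(): hands the job in; it is judged then, once.
The state is a dict: "time_s": time; "joints": joint angles; "qvel": joint speeds; "effort": joint torques, N m; "position": TCP position; "tcp_rot": TCP orientation; "wrist_force": force on the tool from outside, world axes, zero at the start; "ft_torque": the same for the moment, N m; "width": opening from 0.0 (shut) to 1.0 (fully open); "finger_force": force on a finger pad.
Only numpy, scipy, OpenCV 4.12 (cv2) and the standard library are available. Lean on these libraries where they do the work, as an engineer would, in place of code of your own. Each camera call takes 0.05 s, during which the arm holds its last target. There are 200 camera calls.

## Task

Four ink tins stand on the print-shop bench with their press-in lids not pushed down. With the fingertips, gently press down on the middle of the lid of the widest tin until it is fully home, then move clear of it. Leave the lids of the other three tins open as they are, do not lift, tip or shift any tin, and leave the other things on the bench where they are.

Things in the scene. Friction and masses are not known exactly. Their poses are not given: they have to be found in the camera images.
- wide_tin: Bare-metal round ink tin with a plain paper band, the widest tin, low and broad: 104 mm across, 55 mm tall to its rim (without the lid), standing loose on the table. Origin: centre of its underside, z up.
- wide_tin_lid (a joint): How far (m) the press-in lid of wide_tin stands above its closed place: 0 is fully home, 0.009 to 0.012 at the start. It slides straight down, stiffly but evenly (about 2.5 N, no spring), stays where it is left and stops solidly at 0.
- wide_tin_lid_top (a point): Centre of the top face of wide_tin's flat round steel lid (104 mm across, flange 4 mm thick, a narrower neck below it visible while it stands open). With the lid home this point is 59 mm above the tin's underside.
- tall_tin: Bare-metal round ink tin with a plain paper band, the tallest tin: 78 mm across, 95 mm tall to its rim (without the lid), standing loose on the table. Origin: centre of its underside, z up.
- tall_tin_lid (a joint): How far (m) the press-in lid of tall_tin stands above its closed place: 0 is fully home, 0.009 to 0.012 at the start. It slides straight down, stiffly but evenly (about 2.5 N, no spring), stays where it is left and stops solidly at 0.
- tall_tin_lid_top (a point): Centre of the top face of tall_tin's flat round steel lid (78 mm across, flange 4 mm thick, a narrower neck below it visible while it stands open). With the lid home this point is 99 mm above the tin's underside.
- middle_tin: Bare-metal round ink tin with a plain paper band, a tin of middling size: 74 mm across, 65 mm tall to its rim (without the lid), standing loose on the table. Origin: centre of its underside, z up.
- middle_tin_lid (a joint): How far (m) the press-in lid of middle_tin stands above its closed place: 0 is fully home, 0.009 to 0.012 at the start. It slides straight down, stiffly but evenly (about 2.5 N, no spring), stays where it is left and stops solidly at 0.
- middle_tin_lid_top (a point): Centre of the top face of middle_tin's flat round steel lid (74 mm across, flange 4 mm thick, a narrower neck below it visible while it stands open). With the lid home this point is 69 mm above the tin's underside.
- small_tin: Bare-metal round ink tin with a plain paper band, the smallest tin: 58 mm across, 50 mm tall to its rim (without the lid), standing loose on the table. Origin: centre of its underside, z up.
- small_tin_lid (a joint): How far (m) the press-in lid of small_tin stands above its closed place: 0 is fully home, 0.009 to 0.012 at the start. It slides straight down, stiffly but evenly (about 2.5 N, no spring), stays where it is left and stops solidly at 0.
- small_tin_lid_top (a point): Centre of the top face of small_tin's flat round steel lid (58 mm across, flange 4 mm thick, a narrower neck below it visible while it stands open). With the lid home this point is 54 mm above the tin's underside.
- roller: Hand ink roller lying down: rubber roller 40 mm thick and 90 mm long, wooden handle. Origin: on the table under the front end of the handle; x points to the roller, 60 mm away. A bystander.
- ink_knife: Ink knife (spatula) about 210 mm long, lying flat. Origin: under its middle, x towards the blade. A bystander.
- jar: Small jar with a black cap, 36 mm across, 48 mm tall. Origin: centre of underside. A bystander.
- type_block: Wooden type block 26 x 34 x 23 mm. Origin: centre of underside. A bystander.
- wedge_block: Dark steel locking block 22 x 45 x 16 mm. Origin: centre of underside. A bystander.
Mind the look-alikes: they are no part of the job. What is shaped like the tall_tin but blue is not meant. What is shaped like the wide_tin but yellow is not meant.

How it is judged:
By the outcome, as a careful person would: the job done as asked, in the order asked, and still so for the second after the job is handed in, with the robot touching nothing.
It also fails if it takes over 29 s, if anything falls off the work surface, if the arm or the gripper's body presses on something with over 40 N, if the wrist force passes 120 N, or if a joint passes its speed limit or range.

## Working session

There is one attempt and no reset: what is moved stays moved. The work goes in short steps, Python scripts to look and compute and a tool call to move; the robot and the scene stay as the last step left them, time stands still between calls to the robot, and variables do not carry over. Pictures are saved under pics/ and viewed, at most 10 in all, crops included, and the job is handed in when it is done.

Besides the shell and the picture viewer there is one more tool, called after "Call:" as name(argument=value, ...) on one line, values as JSON. drive_tool: Moves the arm, as the interface text tells. Its arguments: {"type":"object","properties":{"rows":{"type":"array","items":{"type":"number","minimum":-1,"maximum":1}},"jaw":{"type":"number"},"newtons":{"type":"number"}},"required":["rows"]}

```bash
mkdir -p pics; python3 - <<'E'
from station import observe,capture
import cv2,numpy as np
ims=[]
for n in("top","scene"):
    c=capture(n);np.savez(n+".npz",**c);cv2.imwrite(f"pics/{n}1.png",c["frame"][:,:,::-1]);print(n,c["camera_matrix"],c["rvec"],c["tvec"])
print(observe())
E
```

```text
top [[476.1109531    0.         255.80809509]
 [  0.         476.1109531  195.62407246]
 [  0.           0.           1.        ]] [ 2.13213942 -2.13173629  0.2098244 ] [ -17.34564804  601.40908964 1408.52773359]
scene [[349.33358898   0.         253.33248778]
 [  0.         349.33358898 189.02170964]
 [  0.           0.           1.        ]] [ 2.16548498  1.22697083 -0.44583733] [-311.02185554 -307.04883594 1322.24287232]
{'time_s': 0.1, 'joints': array([ 1.19628756,  0.31166487,  0.01399085,  1.51291984, -0.00441753,
        1.31922888, -0.02719642]), 'qvel': array([-0.00010385, -0.00211764, -0.00105263, -0.00509584,  0.00163593,
        0.00136061,  0.00222828]), 'effort': array([ 1.35483107e-03, -3.80852365e+01,  1.47054484e-01, -2.31241786e+01,
        1.23919689e-02,  8.09090532e-03,  6.36747785e-06]), 'position': array([ 179.49775463, -519.21402984,  249.0098001 ]), 'tcp_rot': array([-3.13940385e+00,  7.35679451e-05,  3.32886492e-01]), 'wrist_force': array([ 0.07001006,  0.05149108, -0.12212999]), 'ft_torque': array([-0.00379954, -0.01709521, -0.04985878]), 'finger_force': 0.0, 'width': 1.0013805413216466}
```

View pics/top1.png

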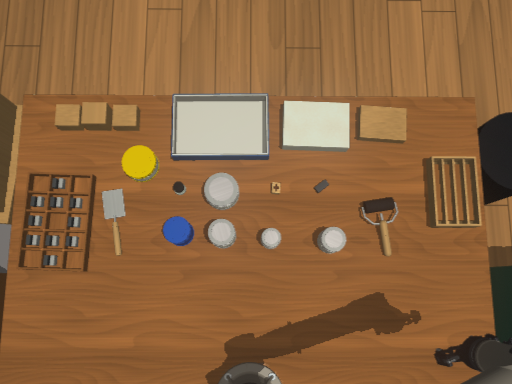

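View pics/scene1.png

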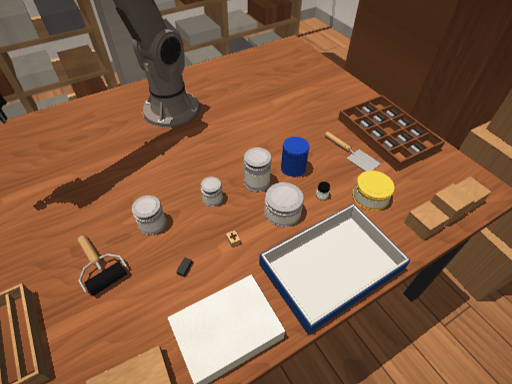

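```bash
cat >h.py <<'E'
import numpy as np,cv2
def world(c,uv,z):
    R=cv2.Rodrigues(c["rvec"])[0];d=R.T@np.linalg.solve(c["camera_matrix"],[*uv,1]);o=-R.T@c["tvec"].ravel()
    return o+d*(z-o[2])/d[2]
def pix(c,p):
    return cv2.projectPoints(np.float64(p).reshape(-1,1,3),c["rvec"],c["tvec"],c["camera_matrix"],None)[0].reshape(-1,2)
def ring(p,r):
    a=np.linspace(0,2*np.pi,60);return np.c_[p[0]+r*np.cos(a),p[1]+r*np.sin(a),0*a+p[2]]
E
python3 - <<'E'
from h import *
t=np.load("top.npz");s=np.load("scene.npz")
for n,u,z in(("wide",(221,189.5),69),("tall",(221.5,232),109),("small",(271,237),64),("mid",(332.5,239),79)):print(n,world(t,u,z).round())
print(world(s,(284.5,194),69))
p=world(t,(221,189.5),69);o=[]
for c,(x,y) in((t,(170,150)),(s,(230,145))):
    f=cv2.resize(c["frame"][y:y+100,x:x+100,::-1],None,fx=4,fy=4,interpolation=cv2.INTER_CUBIC)
    q=((pix(c,ring(p,52))-[x,y]+.5)*4).round().astype(int);cv2.polylines(f,[q],True,(0,0,255),1);o.append(f)
cv2.imwrite("pics/crop1.png",np.hstack(o))
E
```

```text
wide [618.  89.  69.]
tall [483.  84. 109.]
small [473. -63.  64.]
mid [ 466. -245.   79.]
[614.31898097  93.12004852  69.        ]
```

View pics/crop1.png

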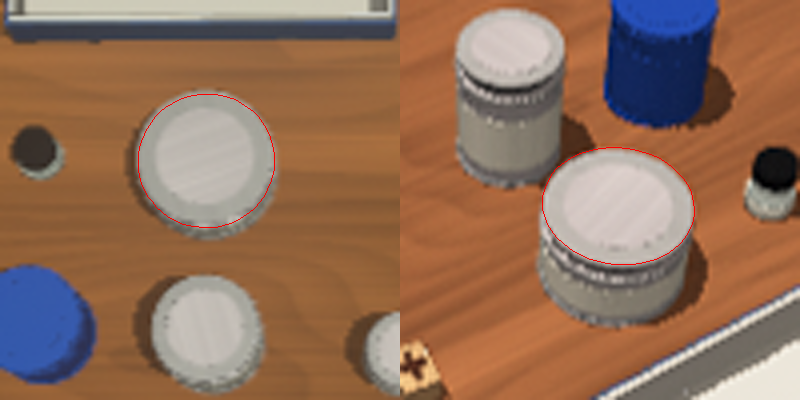

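Candidates in the top view:
- (221,190): bare metal, broad.
- (221,233): bare metal, tall.
- (332,239): bare metal, middle.
- (271,238): bare metal, small.
- (139,162): yellow look-alike.
- (178,231): blue look-alike.

I choose (221,190). In the crop, a 104 mm ring at lid height fits it in both views, with a paper band and the lid open, centred near (617, 90). I'm moving above it with the fingers shut.

Call:
drive_tool(rows=[0.051, -0.036, 0, 0, 0, 0, 0.051, -0.036, 0, 0, 0, 0, 0.051, -0.036, 0, 0, 0, 0, 0.051, -0.036, 0, 0, 0, 0, 0.051, -0.036, 0, 0, 0, 0, 0.051, -0.036, 0, 0, 0, 0, 0.051, -0.036, 0, 0, 0, 0, 0.051, -0.036, 0, 0, 0, 0, 0.051, -0.036, 0, 0, 0, 0, 0.051, -0.036, 0, 0, 0, 0, 0.051, -0.036, 0, 0, 0, 0, 0.051, -0.036, 0, 0, 0, 0, 0.051, -0.036, 0, 0, 0, 0, 0.051, -0.036, 0, 0, 0, 0, 0.051, -0.036, 0, 0, 0, 0, 0.051, -0.036, 0, 0, 0, 0, 0.051, -0.036, 0, 0, 0, 0, 0.051, -0.036, 0, 0, 0, 0, 0.051, -0.036, 0, 0, 0, 0, 0.051, -0.036, 0, 0, 0, 0], jaw=1, newtons=20)

```text
time_s: 1.77
position: [617.5, 89.7, 249.2]
tcp_rot: [3.141, 0.001, 0.333]
wrist_force: [-0.2, 0.8, 0.8]
width: -0.0
finger_force: 0.0
```

Call:
drive_tool(rows=[0, 0, 0.04, 0, 0, 0, 0, 0, 0.04, 0, 0, 0, 0, 0, 0.04, 0, 0, 0, 0, 0, 0.04, 0, 0, 0, 0, 0, 0.04, 0, 0, 0, 0, 0, 0.03, 0, 0, 0, 0, 0, 0, 0, 0, 0, 0, 0, 0, 0, 0, 0])

```text
time_s: 2.43
position: [615.9, 88.0, 110.6]
tcp_rot: [-3.141, 0.004, 0.333]
wrist_force: [-0.2, -0.1, 1.0]
width: 0.002
finger_force: 0.0
```

```bash
python3 - <<'E'
from h import *
from station import observe,capture
st=observe();print(st["position"],st["wrist_force"])
o=[]
for n in("wrist","scene"):
    c=capture(n);f=c["frame"][:,:,::-1].copy()
    if n=="scene": f=f[115:250,200:400]; f=cv2.resize(f,None,fx=384/135,fy=384/135,interpolation=cv2.INTER_CUBIC)[:,:400]
    else: f=cv2.resize(f,(400,300));f=cv2.copyMakeBorder(f,0,84,0,0,0)
    o.append(f)
cv2.imwrite("pics/near.png",np.hstack(o))
E
```

```text
[615.87491035  88.0269957  110.59711939] [-0.23266901 -0.06947353  1.02687232]
```

View pics/near.png

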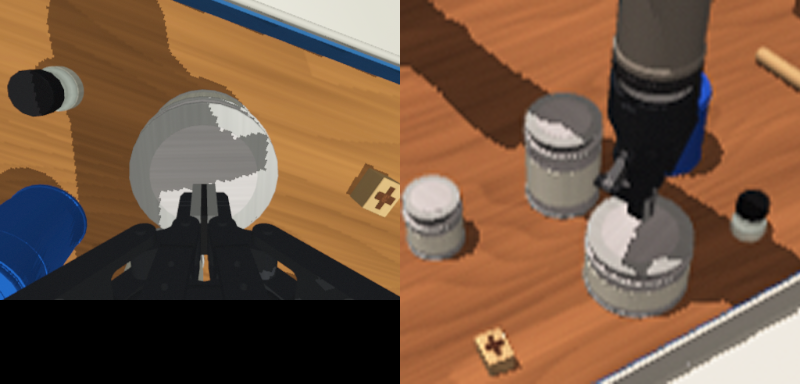

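Call:
drive_tool(rows=[0.004, -0.002, 0.01, 0, 0, 0, 0, 0, 0.01, 0, 0, 0, 0, 0, 0.008, 0, 0, 0, 0, 0, 0.003, 0, 0, 0, 0, 0, 0, 0, 0, 0])

```text
time_s: 2.95
position: [618.3, 90.1, 92.5]
tcp_rot: [-3.142, 0.002, 0.333]
wrist_force: [0.2, -0.3, 0.2]
width: 0.002
finger_force: 0.0
```

Call:
drive_tool(rows=[0, 0, 0.002, 0, 0, 0, 0, 0, 0.002, 0, 0, 0, 0, 0, 0.002, 0, 0, 0, 0, 0, 0.002, 0, 0, 0, 0, 0, 0.002, 0, 0, 0])

```text
time_s: 3.37
position: [618.9, 90.3, 87.6]
tcp_rot: [3.141, -0.0, 0.333]
wrist_force: [0.1, 0.2, 2.5]
width: 0.004
finger_force: 1.1
```

Call:
drive_tool(rows=[0, 0, 0.002, 0, 0, 0, 0, 0, 0.002, 0, 0, 0, 0, 0, 0.002, 0, 0, 0, 0, 0, 0.002, 0, 0, 0, 0, 0, 0.002, 0, 0, 0, 0, 0, 0.002, 0, 0, 0])

```text
time_s: 3.87
position: [618.9, 90.4, 80.2]
tcp_rot: [3.142, -0.0, 0.333]
wrist_force: [-0.1, 0.3, 2.1]
width: -0.0
finger_force: 1.1
```

Call:
drive_tool(rows=[0, 0, 0.002, 0, 0, 0, 0, 0, 0.001, 0, 0, 0, 0, 0, 0.001, 0, 0, 0])

```text
time_s: 4.12
position: [618.9, 90.4, 77.9]
tcp_rot: [3.142, -0.0, 0.333]
wrist_force: [-0.5, -0.5, 5.2]
width: -0.0
finger_force: 2.8
```

Call:
drive_tool(rows=[0, 0, 0.001, 0, 0, 0])

```text
time_s: 4.2
position: [619.0, 90.4, 77.9]
tcp_rot: [3.141, -0.0, 0.333]
wrist_force: [-2.5, 0.1, 7.8]
width: -0.002
finger_force: 4.0
```

Call:
drive_tool(rows=[0, 0, 0.001, 0, 0, 0, 0, 0, 0, 0, 0, 0])

```text
time_s: 4.37
position: [619.0, 90.4, 77.9]
tcp_rot: [3.141, -0.0, 0.333]
wrist_force: [-1.9, -0.5, 7.5]
width: -0.001
finger_force: 3.8
```

Call:
drive_tool(rows=[0, 0, -0.005, 0, 0, 0, 0, 0, -0.01, 0, 0, 0, 0, 0, -0.03, 0, 0, 0, 0, 0, -0.05, 0, 0, 0, 0, 0, -0.05, 0, 0, 0, 0, 0, -0.05, 0, 0, 0, 0, 0, -0.05, 0, 0, 0, -0.05, 0.03, 0, 0, 0, 0, -0.05, 0.03, 0, 0, 0, 0, -0.05, 0.03, 0, 0, 0, 0, -0.05, 0.03, 0, 0, 0, 0, 0, 0, 0, 0, 0, 0, 0, 0, 0, 0, 0, 0])

```text
time_s: 5.45
position: [527.9, -19.5, 223.6]
tcp_rot: [3.14, 0.001, 0.328]
wrist_force: [-0.1, 0.1, 0.3]
width: 0.0
finger_force: 0.0
```

```bash
python3 - <<'E'
from h import *
from station import capture
o=[]
for n,x,y in(("top",170,150),("scene",230,145)):
    c=capture(n);f=cv2.resize(c["frame"][y:y+100,x:x+100,::-1],None,fx=4,fy=4,interpolation=cv2.INTER_CUBIC)
    q=((pix(c,ring((618,90,59),52))-[x,y]+.5)*4).round().astype(int);cv2.polylines(f,[q],True,(0,0,255),1);o.append(f)
cv2.imwrite("pics/after.png",np.hstack(o))
E
```

```text
(no output)
```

View pics/after.png

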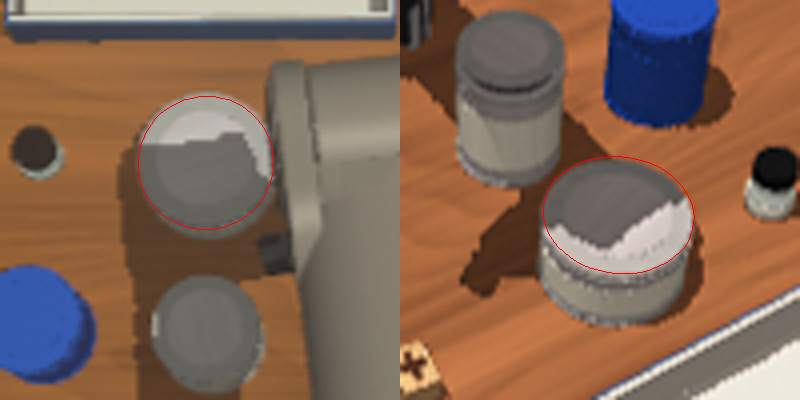

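The lid now fits the 104 mm ring drawn at its closed height of 59 mm, and the dark neck gap is gone. The tin's base has not moved and the neighbouring tall tin is still open. The arm is clear, so I'm handing the job in.

```bash
python3 -c "from station import close_job;print(close_job())"
```

```text
the job is handed in; nothing more can be done
None
```

The wide tin's lid is pressed fully home: it stopped solidly at its closed height with under 8 N at the wrist. The arm is clear, only that lid was touched, and the job is handed in.

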